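# Tip the washed air caps out of the draining tray

## Task

Slide the empty yellow pan along the bench between the guides under the open end of the draining tray until it touches the stand, square to it, and let go of it. Then press the tray's blue thumb pad down smoothly until the tray bears firmly on its stop bolt, pushing no harder than about 15 N, and keep it there until all four brass air caps have slid out into the pan. Ease the tray back up to level without letting it spring back, and leave the pan where it is and everything else on the bench undisturbed.

Things in the scene. Friction and masses are not known exactly. Their poses are not given: they have to be found in the camera images.
- stand: Fixed stand of the drainer: stainless drip pan and two grey cheeks carrying the tray's pivot. Origin on the bench straight below the middle of the pivot; x level towards the tray's open end, y along the pivot, z up. The drip pan's face at x = 30 mm, 22 mm high, is what the yellow pan is slid against. On the -y side a rubber-tipped stop bolt stands under a tab of the tray (x 64, y -80 mm).
- pan_home (a point): Where the pan's origin lies when it is home (x = 110 mm, y = 0, z = 0 in the stand's frame; the pan's x axis then parallel to the stand's x). Guide strips 12 mm high run on both sides at y = +-65 mm (inner faces) from x = 30 to 115 mm, then flare out to +-75 mm at x = 142 mm, leaving the pan 5 mm each side. The pan slides in along the stand's -x.
- tray: Aluminium tray 260 x 106 mm, walls 28 mm high on three sides, open at its +x end; origin on the pivot axis, 115 mm above the bench; axes as the stand's when level. Floor x = -160 to 100 mm. Pressed down at the +x end it tilts about +y (level at the start). The stop bolt is screwed to another height each time: it meets the tray at 0.34 to 0.60 rad, not measured, to be felt.
- thumb_pad (a point): Centre of the top of the blue thumb pad, 44 x 44 mm, 140 mm above the bench when level; at x 70, y 74, z 25 mm in the tray's frame, turning with it. Press it from above. About 4 to 8 N moves the tray against spring and weight; once on the stop bolt the force climbs steeply, about 5 N per millimetre. Let go while tilted, the tray snaps back.
- pan: Open yellow catch pan, loose, 0.45 kg, 160 x 120 mm outside, walls 4 mm thick and 40 mm high. Origin under its centre; z up; its +x end carries the black grip and its -x end goes first under the tray. It starts on the bench to the robot's left of the stand.
- pan_grip (a point): Centre of the pan's black upright grip: 12 mm thick (along the pan's x), 60 mm wide (along the pan's y), from 40 to 72 mm above the bench, on top of the +x end wall, at x = 78, y = 0, z = 56 mm in the pan's frame. Pinch it from above across its thickness.
- cap0: Brass spray-gun air cap, a disc 30 mm across and 12 mm thick with two 6 mm horns on top, 45 g, lying in the tray at the start. Origin under its centre, z along its axis.
- cap1: Brass spray-gun air cap, a disc 30 mm across and 12 mm thick with two 6 mm horns on top, 45 g, lying in the tray at the start. Origin under its centre, z along its axis.
- cap2: Brass spray-gun air cap, a disc 30 mm across and 12 mm thick with two 6 mm horns on top, 45 g, lying in the tray at the start. Origin under its centre, z along its axis.
- cap3: Brass spray-gun air cap, a disc 30 mm across and 12 mm thick with two 6 mm horns on top, 45 g, lying in the tray at the start. Origin under its centre, z along its axis.
- spare_cap: A fifth, separate brass air cap on the bench, to the robot's right of the stand; not part of the job. Origin under its centre.
- tape_roll: Green roll of masking tape lying flat, 100 mm across, 25 mm high. Bystander; origin under its centre.
- paint_tin: Steel paint tin, 86 mm across, 100 mm high. Bystander; origin under its centre.
- sanding_block: Blue sanding block 120 x 65 x 38 mm. Bystander; origin under its centre.
- mixing_cup: White mixing cup, 80 mm across, 100 mm high. Bystander; origin under its centre.
- brush: Brush with a wooden handle, 200 mm long, lying. Bystander; origin under its middle.
Not all that is in view belongs to the job. Of the things that look like the pan, the middle-sized one is meant.

How it is judged (in metres and radians):
On the way, in this order (a step that is already met when the one before it is completed fails the run):
1. the pan is home under the tray's open end, within 6 mm of the stand and square to it, the tray still level, and the pan let go (x of pan in the frame of stand between 0.1 and 0.116 m and y of pan in the frame of stand between -0.01 and 0.01 m and angle between the x axis of pan and the x axis of stand, either way round below 0.12 rad and angle between tray's own z axis and vertical below 0.05 rad and contact force between the fingers and pan below 0.1 N), for 0.2 s.
2. the tray, pressed down, bears firmly on its stop bolt (more than 2 N) for 0.3 s (contact force between tray and stand above 2 N and angle between tray's own z axis and vertical above 0.28 rad), for 0.3 s.
At the end, for the whole second after the job is handed in: All four air caps lie at rest in the yellow pan, the pan stands flat in its place under the tray's open end (within 10 mm of touching the stand, 10 mm sideways and 7 degrees), and the tray is back to level (within 0.02 rad) and still (x of cap0 in the frame of pan between -0.078 and 0.078 m and y of cap0 in the frame of pan between -0.058 and 0.058 m and z of cap0 in the frame of pan between 0 and 0.036 m and linear speed of each of cap0, cap1, cap2, cap3 below 0.03 m/s and x of cap1 in the frame of pan between -0.078 and 0.078 m and y of cap1 in the frame of pan between -0.058 and 0.058 m and z of cap1 in the frame of pan between 0 and 0.036 m and x of cap2 in the frame of pan between -0.078 and 0.078 m and y of cap2 in the frame of pan between -0.058 and 0.058 m and z of cap2 in the frame of pan between 0 and 0.036 m and x of cap3 in the frame of pan between -0.078 and 0.078 m and y of cap3 in the frame of pan between -0.058 and 0.058 m and z of cap3 in the frame of pan between 0 and 0.036 m and x of pan in the frame of stand between 0.1 and 0.12 m and y of pan in the frame of stand between -0.01 and 0.01 m and angle between the x axis of pan and the x axis of stand, either way round below 0.12 rad and angle between tray's own z axis and vertical below 0.02 rad and angular speed of tray below 0.1 rad/s and linear speed of pan below 0.02 m/s and angle between pan's own z axis and vertical below 0.05 rad).
It fails at once if the tray pushed with more than 20 N (contact force between any of the fingers, the arm and tray above 20 N).
It fails at once if the tray swinging faster than 2 rad/s (slapped down or let spring back) (angular speed of tray above 2 rad/s).
It fails at once if a bystander moved by more than 15 mm (distance of any of spare_cap, tape_roll, paint_tin, sanding_block, mixing_cup, brush from where it was at the start of the episode above 0.015 m).
It also fails if it takes over 72 s, if anything falls off the work surface, if the arm or the gripper's body presses on something with over 40 N, if the wrist force passes 120 N, or if a joint passes its speed limit or range.

## Robot

A 6-joint arm with a two-finger parallel gripper is mounted at the origin on the work surface. World frame = base frame: x ahead of the robot, y to its left, z up, the work surface at z = 0. Lengths are in mm, angles in rad, forces in N, time in s.
With the tool pointing down it reaches from about 400 to 925 mm from the base axis. Payload 12.5 kg.
Tool frame: the origin (TCP) lies midway between the tips of the shut fingers; the grasp point (between the pads) lies 19 mm behind it; z points along the fingers, y is the direction in which the jaws open and shut (so a half turn about z gives the same grasp; the last joint's range is limited). The gripper opens to 95 mm and grips with 3 to 60 N. Pads are 20 mm wide; open, the fingers measure 119 mm over their backs; the gripper's body (75 mm by 180 mm) begins 59 mm behind the grasp point.
Start: joints at [1.002, 0.491, 1.559, -0, 1.092, -0.106], TCP at [279.022, 559.28, 214.661] pointing down, gripper open.
Joint ranges: [-3.1, 3.1], [-0.84, 2.19], [0.05, 2.79], [-1.13, 4.28], [0.06, 2.93], [-2.69, 2.69]. Speed limits (rad/s): [2.22, 2.22, 2.79, 3.14, 3.14, 3.14].

## Interface

Orientations are given as a unit quaternion [x, y, z, w].
In Python, from station import ctrl gives the robot as it stands. The module is installed in compiled form; this text tells all that it offers.
- The arm moves only by the shell command python3 -m handwheel 'ROWS' [FORCE]. ROWS is JSON, one flat list of numbers, 7 for each row, row after row: the turn, a rotation vector about the tool's x, y, z each as a share of pi rad, from -1 to 1, then the shift along the tool's x, y, z each as a share of 15 cm, from -1 to 1, then the closure, from -1 (fully open) to 1 (shut), so that 0 is half open. In form: [ax, ay, az, x, y, z, gripper, ax, ay, az, x, y, z, gripper, ...]. A call has 1 to 20 rows; each row is the pose to reach, as a shift and turn from the pose commanded when the call began, along the tool's axes at that moment, turning the shorter way round; what a row does not reach only later rows make up. A row lasts 1/8 s, in which the tool goes at most 62.5 mm and 10.7 degrees, less where a joint would pass 70% of its speed; a pose out of reach is approached as far as the arm can. A call with a number of a shift or a turn outside -1 to 1 is refused whole. A call with a gripper value outside its range is refused whole. The fingers move at their own pace and stop on an object; FORCE is the grip in N (left out, the last holds). Time passes only in rows, so rows that repeat a pose let the fingers close. It gives the time, the measured TCP pose, the force and the opening at its end, in the units of the state.
- ctrl.state(): the state, without advancing time (a new reading comes with each control period).
- ctrl.snapshot(name): name is "scene" or "side" or "wrist"; returns the picture (420x560x3 uint8, red, green, blue); there is no depth.
- ctrl.camera_params(name): a dict with "K" (3x3 intrinsics, pixels), "dist" ([k1, k2, p1, p2, k3] as OpenCV has them; the pictures are not rectified), "extrinsics" (4x4, takes a point from camera to world coordinates). Camera axes: x right, y down, z forward; pixel columns grow to the right and rows downward; lengths in mm; the calibration is good to about 2 mm. A picture is of the moment at which its call begins: read the wrist's pose just before it. camera_params takes no time and is no camera call; for the wrist camera it gives the pose at the moment of the call.
- ctrl.job_done(): hands the job in, once; it reports no verdict.
Trained networks look in the newest picture that a camera, given by its name, has taken for a name from the list of things; names that differ only in an ending like _2 or _b are one class to them, and where a whole thing is asked for, a point or a joint stands for the part that bears it (a point fixed in the world has none). Each returns a list of dicts, best first, with "score" (0 to 1); they miss things now and then, are a little off and sometimes report something else, mostly with a low value. They report only what shows in the picture. A call takes as long as a camera call. They do not tell look-alikes from the thing itself.
- ctrl.regions_of(camera, name): "pixels" (420x560 bool, what is visible of it) and "box" ([centre column, centre row, width, height] as shares, 0 to 1, of the picture: columns of its width, rows of its height, round what is visible of it).
- ctrl.place_of(camera, name): "point" ([column, row] as shares, 0 to 1, of the picture: columns of its width, rows of its height: a listed point, or the origin of a listed thing).
The state is a dict: "time": time; "q": joint angles; "dq": joint speeds; "effort": joint torques, N m; "tcp_pos": TCP position; "orientation": TCP orientation; "force": force on the tool from outside, world axes, zero at the start; "ft_torque": the same for the moment, N m; "finger_gap": finger opening in mm.
Only numpy, scipy, OpenCV 4.12 (cv2) and the standard library are available. Lean on these libraries where they do the work, as an engineer would, in place of code of your own. Each camera call takes 0.05 s, during which the arm holds its last target. There are 200 camera calls.

## Working session

There is one attempt and no reset: what is moved stays moved. The work goes in short steps, Python scripts to look and compute and a shell command to move; the robot and the scene stay as the last step left them, time stands still between calls to the robot, and variables do not carry over. Pictures are saved under pics/ and viewed, about 8 in all and at most 12, crops included, and the job is handed in when it is done.

```bash
mkdir -p pics; cat > h.py <<'E'
import numpy as np, cv2
from station import ctrl
from scipy.spatial.transform import Rotation as R
def snap(n,f=None):
    im=ctrl.snapshot(n)
    if f: cv2.imwrite('pics/'+f,im[:,:,::-1])
    return im
def ray(cam,uv):
    p=ctrl.camera_params(cam);E=np.array(p['extrinsics'])
    n=cv2.undistortPoints(np.array([[uv]],float),np.array(p['K']),np.array(p['dist']))[0,0]
    return E[:3,3],E[:3,:3]@np.array([n[0],n[1],1])
def atz(cam,uv,z):
    o,d=ray(cam,uv);return o+d*(z-o[2])/d[2]
def proj(cam,P):
    p=ctrl.camera_params(cam);E=np.linalg.inv(np.array(p['extrinsics']))
    return cv2.projectPoints(np.array(P,float).reshape(-1,1,3),cv2.Rodrigues(E[:3,:3])[0],E[:3,3],np.array(p['K']),np.array(p['dist']))[0][:,0]
E
python3 - <<'E'
from h import *
s=ctrl.state();print(s['tcp_pos'],s['orientation'],s['finger_gap'],s['force'])
Z=dict(stand=0,tray=115,thumb_pad=140,pan=0,pan_grip=56,pan_home=0,spare_cap=0,tape_roll=0,paint_tin=0,sanding_block=0,mixing_cup=0,brush=0)
for c in('scene','side'):
    snap(c,c+'1.png');print(c,np.array(ctrl.camera_params(c)['extrinsics']).round(2).tolist())
    for n,z in Z.items():
        for r in ctrl.place_of(c,n)[:3]:
            uv=np.array(r['point'])*[560,420];print(n,round(r['score'],2),uv.round(),atz(c,uv,z).round())
E
```

```text
[278.88470247 559.04661032 214.066525  ] [ 2.29354157e-01  9.73342882e-01 -5.19560788e-04 -1.89041728e-04] 95.40835860019257 [-0.60318612  0.72032113 -1.27368407]
scene [[0.04, 0.76, -0.65, 1272.34], [1.0, -0.03, 0.03, -37.11], [0.01, -0.65, -0.76, 1061.74], [0.0, 0.0, 0.0, 1.0]]
stand 0.85 [262. 252.] [531. -71.   0.]
tray 0.86 [260. 231.] [537. -72. 115.]
tray 0.58 [263. 250.] [605. -61. 115.]
thumb_pad 0.89 [289. 204.] [454.  18. 140.]
pan 0.87 [356. 231.] [458. 244.   0.]
pan 0.84 [322. 301.] [710. 106.   0.]
pan 0.81 [362. 171.] [173. 312.   0.]
pan_grip 0.95 [361. 134.] [ 22. 326.  56.]
pan_grip 0.79 [306. 283.] [681.  59.  56.]
pan_grip 0.72 [384. 219.] [457. 327.  56.]
spare_cap 0.37 [174. 230.] [ 432. -360.    0.]
tape_roll 0.56 [385. 305.] [729. 284.   0.]
tape_roll 0.56 [287. 206.] [339.  20.   0.]
paint_tin 0.94 [158. 279.] [ 616. -382.    0.]
sanding_block 0.67 [136. 241.] [ 472. -475.    0.]
mixing_cup 0.73 [424. 284.] [663. 416.   0.]
mixing_cup 0.48 [353. 229.] [449. 236.   0.]
brush 0.73 [412. 207.] [357. 456.   0.]
side [[0.82, -0.33, 0.47, -236.82], [-0.58, -0.45, 0.69, -994.91], [-0.02, -0.83, -0.56, 930.79], [0.0, 0.0, 0.0, 1.0]]
stand 0.83 [312. 235.] [532. -60.   0.]
stand 0.73 [352. 301.] [ 436. -352.    0.]
tray 0.73 [314. 206.] [530. -65. 115.]
tray 0.39 [349. 226.] [ 550. -204.  115.]
thumb_pad 0.59 [281. 197.] [459.   4. 140.]
pan 0.78 [241. 199.] [460. 259.   0.]
pan 0.76 [157. 227.] [146. 282.   0.]
pan 0.51 [319. 191.] [717. 135.   0.]
pan_grip 0.85 [233. 181.] [456. 303.  56.]
pan_grip 0.47 [324. 188.] [685.  69.  56.]
pan_home 0.57 [244. 198.] [471. 255.   0.]
spare_cap 0.65 [353. 300.] [ 442. -351.   -0.]
spare_cap 0.55 [322. 222.] [601. -23.   0.]
tape_roll 0.78 [294. 175.] [711. 278.   0.]
paint_tin 0.9 [410. 279.] [ 626. -387.    0.]
sanding_block 0.92 [389. 322.] [ 462. -465.    0.]
mixing_cup 0.68 [264. 167.] [654. 404.   0.]
brush 0.63 [189. 184.] [355. 466.   0.]
```

```bash
cd pics; python3 -c "
import cv2
a=cv2.imread('scene1.png');cv2.imwrite('s1c.png',cv2.resize(a[110:350,120:460],(800,565),interpolation=cv2.INTER_CUBIC))"
```

```text
(no output)
```

View pics/s1c.png

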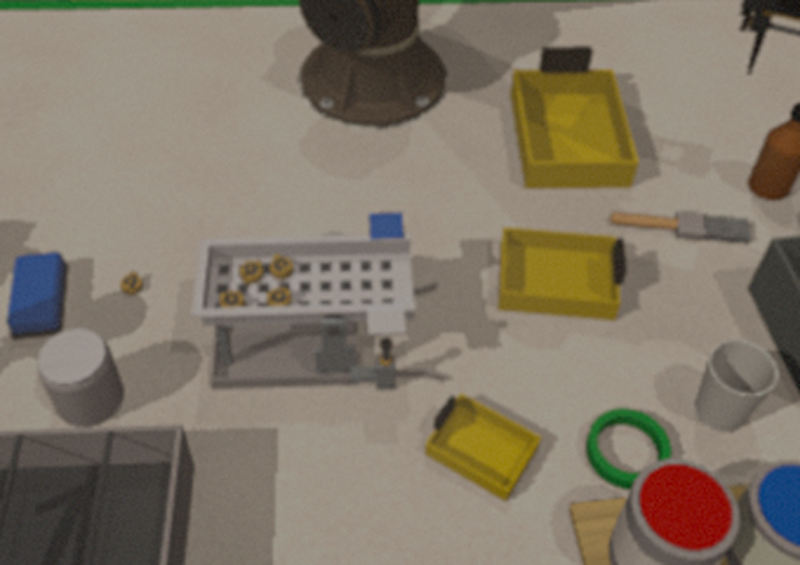

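View pics/side1.png

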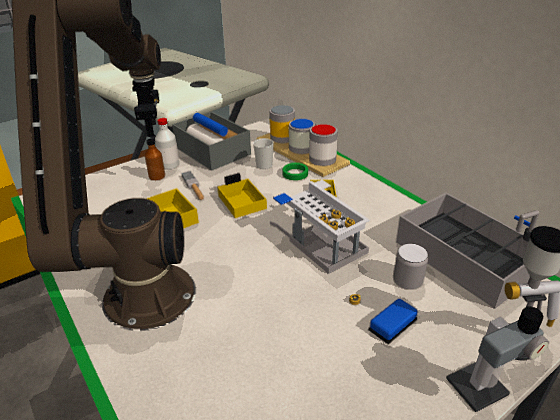

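The scene view (crop ×2.35) shows three yellow pans. The middle-sized one is at crop (560,272) with its grip to +y. The stand is at crop (300,330) with the blue pad at (386,225), so stand x points along about +y world. The side view agrees. Next I go above them for a close look.

```bash
cat >> h.py <<'E'
def go(P,yaw=None):
    "units for moving from measured pose to P with y_tool heading yaw (deg), tool down"
    s=ctrl.state();r=R.from_quat(s['orientation'])
    d=r.inv().apply(np.array(P)-s['tcp_pos'])/150
    a=np.zeros(3)
    if yaw is not None:
        c,q=np.cos(np.radians(yaw)),np.sin(np.radians(yaw))
        T=np.array([[-q,c,0],[c,q,0],[0,0,-1]]).T if 0 else np.column_stack([np.cross([c,q,0],[0,0,-1]),[c,q,0],[0,0,-1]])
        a=(r.inv()*R.from_matrix(T)).as_rotvec()/np.pi
    print('turn',a.round(3),'shift',d.round(3),'tcp',np.round(s['tcp_pos'],1),'F',np.round(s['force'],1),'t',s['time'])
E
python3 -m handwheel '[0,0,-0.05,-0.33,-0.25,-0.3,-1, 0,0,-0.1,-0.66,-0.5,-0.6,-1, 0,0,-0.147,-1,-0.7,-0.77,-1,0,0,-0.147,-1,-0.7,-0.77,-1,0,0,-0.147,-1,-0.7,-0.77,-1]'
python3 -c "
from h import *
go([500,200,330],90)"
```

```text
time: 1.92
tcp_pos: [367.4, 397.3, 331.4]
orientation: [0.002, 1.0, 0.001, 0.001]
force: [0.2, 0.4, 0.5]
finger_gap: 95.2
turn [ 0.     0.001 -0.001] shift [-0.889 -1.312  0.009] tcp [367.4 397.3 331.4] F [0.2 0.4 0.5] t 1.925
```

```bash
python3 -m handwheel '[0,0,0,-0.3,-0.35,0,-1,0,0,0,-0.6,-0.7,0,-1,0,0,0,-0.89,-1,0,-1,0,0,0,-0.89,-1,0,-1,0,0,0,-0.89,-1,0,-1,0,0,0,-0.89,-1,0,-1]'
python3 - <<'E'
from h import *
snap('wrist','w1.png');c='wrist'
print(np.array(ctrl.camera_params(c)['extrinsics']).round(2).tolist())
for n,z in dict(stand=0,tray=115,thumb_pad=140,pan=0,pan_grip=56,pan_home=0).items():
    for r in ctrl.place_of(c,n)[:3]:
        uv=np.array(r['point'])*[560,420];print(n,round(r['score'],2),uv.round(),atz(c,uv,z).round())
E
```

```text
time: 2.68
tcp_pos: [498.7, 249.6, 329.9]
orientation: [-0.0, 1.0, 0.0, -0.0]
force: [0.5, 0.1, 0.2]
finger_gap: 95.0
[[0.0, 0.97, 0.25, 427.5], [1.0, -0.0, 0.0, 250.01], [0.0, 0.25, -0.97, 499.49], [0.0, 0.0, 0.0, 1.0]]
stand 0.89 [ 59. 189.] [530. -62.   0.]
tray 0.87 [  6. 213.] [534. -61. 115.]
thumb_pad 0.84 [ 35. 151.] [462.   5. 140.]
pan 0.61 [271. 132.] [452. 246.   0.]
pan_grip 0.93 [332. 144.] [465. 321.  56.]
pan_grip 0.57 [ 60. 192.] [523. -27.  56.]
```

View pics/w1.png

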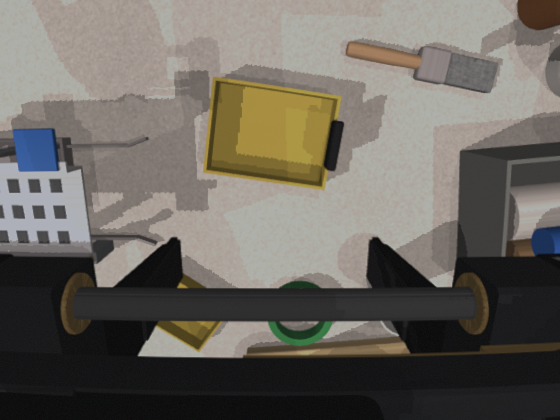

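The wrist view shows the pan's rim corners at (215,79), (340,97), (325,188) and (206,171). The grip is at (335,145), the flared guide ends at (148,139) and (155,240), and the blue pad at (36,150).

```bash
python3 - <<'E'
from h import *
c='wrist'
f=lambda L,z:np.array([atz(c,u,z)[:2] for u in L]).round(1)
p=f([(213,78),(341,96),(326,189),(205,171)],40);print('pan',p.tolist(),p.mean(0))
for a,b in((0,1),(3,2),(0,3),(1,2)):d=p[b]-p[a];print(np.linalg.norm(d).round(1),np.degrees(np.arctan2(d[1],d[0])).round(1))
g=f([(336,121),(344,123),(334,170),(326,168)],72);print('grip',g.tolist(),g.mean(0))
print('guides',f([(148,139),(155,240)],10).tolist())
print('bends',f([(126,143),(128,236)],10).tolist())
q=f([(15,130),(55,128),(58,170),(18,172)],140);print('pad',q.tolist(),q.mean(0))
print('tray edge',f([(78,167),(90,240)],115).tolist())
m=ctrl.regions_of(c,'pan_grip')
for r in m[:2]:print(r['score'],np.array(r['box'])*[560,420,560,420])
r=ctrl.regions_of(c,'thumb_pad')[0];print(np.array(r['box'])*[560,420,560,420]); 
y,x=np.nonzero(r['pixels']);print(cv2.minAreaRect(np.column_stack([x,y]).astype(np.float32)))
E
python3 -c "
import cv2
a=cv2.imread('pics/w1.png');cv2.imwrite('pics/w1c.png',cv2.resize(a[110:265,0:220],(795,560),interpolation=cv2.INTER_CUBIC))"
```

```text
pan [[385.0, 175.3], [406.5, 332.6], [523.9, 317.7], [499.8, 160.4]] [453.8 246.5]
158.8 82.2
159.1 81.3
115.8 -7.4
118.3 -7.2
grip [[436.2, 322.0], [438.5, 331.5], [493.9, 321.8], [491.5, 312.1]] [465.025 321.85 ]
guides [[460.2, 78.8], [605.2, 76.2]]
bends [[465.2, 47.8], [599.2, 36.7]]
pad [[440.2, -14.5], [439.3, 29.1], [481.9, 26.1], [483.5, -18.6]] [461.225   5.525]
tray edge [[482.6, 34.2], [567.5, 36.5]]
0.9 [187.824 311.388  60.2    75.012]
0.88 [273.952 133.77  139.496 111.3  ]
[ 47.712 192.192  93.184 128.394]
((45.5, 192.5), (127.0, 91.0), 90.0)
```

View pics/w1c.png

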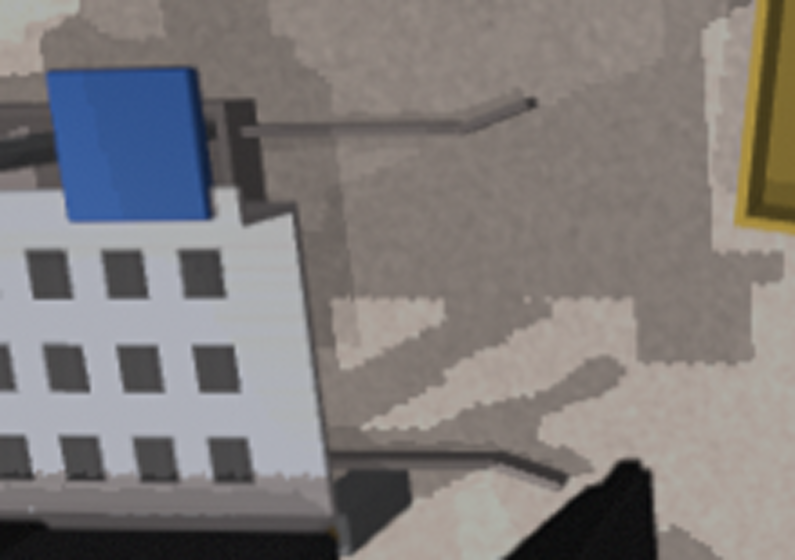

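The enlarged crop makes the guides clear. The upper one runs (245,130)-(467,126), flaring to (535,101); the lower one bends at (500,455) and ends at (565,480).

```bash
python3 - <<'E'
from h import *
c='wrist'
f=lambda L,z:np.array([atz(c,(u/3.614,110+v/3.614),z)[:2] for u,v in L]).round(1)
g=f([(245,130),(467,126),(535,101),(330,456),(500,455),(565,480)],12);print(g.tolist())
for a,b in((0,1),(3,4)):d=g[b]-g[a];print(np.degrees(np.arctan2(d[1],d[0])))
d=g[4]-g[1];print('bend cross',np.linalg.norm(d),np.degrees(np.arctan2(d[1],d[0]))+90, (g[1]+g[4])/2)
d=g[5]-g[2];print('end cross',np.linalg.norm(d),np.degrees(np.arctan2(d[1],d[0]))+90,(g[2]+g[5])/2)
q=f([(48,70),(193,67),(210,218),(68,220)],140);print(q.tolist(),q.mean(0))
for a,b in((0,1),(3,2),(0,3),(1,2)):d=q[b]-q[a];print(np.linalg.norm(d),np.degrees(np.arctan2(d[1],d[0])))
# holes rows in tray floor z~115
h=f([(48,274),(125,273),(201,272),(66,369),(140,368),(216,368),(82,460),(156,460),(229,460)],113)
print(h.tolist())
for a,b in((0,2),(3,5),(6,8)):d=h[b]-h[a];print(np.degrees(np.arctan2(d[1],d[0])))
for a,b in((0,6),(1,7),(2,8)):d=h[b]-h[a];print(np.degrees(np.arctan2(d[1],d[0]))+90)
E
```

```text
[[467.9, -34.4], [467.7, 52.6], [458.7, 79.4], [598.9, -17.8], [598.3, 52.6], [608.9, 78.2]]
90.13171420363861
90.488304479926
bend cross 130.59999999999997 90.0 [533.   52.6]
end cross 150.20479353203078 89.54225384418542 [533.8  78.8]
[[439.6, -16.5], [439.8, 27.1], [482.3, 26.0], [482.4, -17.7]] [461.025   4.725]
43.60045871318328 89.7371771667635
43.700114416326194 90.13111139474718
42.816819125198876 -1.6060029892822498
42.51423291087351 -1.48261857967035
[[503.5, -47.6], [503.4, -21.5], [503.3, 3.7], [534.5, -47.3], [534.2, -21.8], [534.2, 3.8], [565.4, -47.7], [565.2, -21.8], [565.1, 3.2]]
90.22337422701504
90.33637057491006
90.33769223620853
89.90743823963112
89.72186733270364
89.53645202746337
```

The stand's yaw is 90° and its origin about (533.5,-63). The checks agree: 130.6 mm between the bends, 150.2 mm between the guide ends, and the pad at (461,5). The pan is at (454,246) with yaw 82° and its grip at (465,323). I'll grasp it now.

```bash
python3 -c "
from h import *
go([465,323,100],82); go([465,323,44],82)"
```

```text
turn [0.    0.    0.044] shift [0.231 0.497 1.535] tcp [499.6 248.4 330.2] F [-0.2  0.7  0.3] t 3.125
turn [0.    0.    0.044] shift [0.231 0.497 1.908] tcp [499.6 248.4 330.2] F [-0.2  0.7  0.3] t 3.125
```

```bash
python3 -m handwheel '[0,0,0.044,0.1,0.25,0.3,-1,0,0,0.044,0.23,0.497,0.65,-1,0,0,0.044,0.23,0.497,0.95,-1,0,0,0.044,0.23,0.497,0.95,-1,0,0,0.044,0.23,0.497,0.95,-1,0,0,0.044,0.23,0.497,0.95,-1]'
python3 - <<'E'
from h import *
go([465,323,44],82)
snap('wrist','w2.png')
# predicted grip corners
for r in ctrl.place_of('wrist','pan_grip')[:2]:
    uv=np.array(r['point'])*[560,420];print(r['score'],uv,atz('wrist',uv,56))
print(proj('wrist',[[465,323,72]]))
E
```

```text
time: 3.88
tcp_pos: [466.3, 322.8, 189.7]
orientation: [0.07, 0.998, 0.001, 0.001]
force: [-0.2, -0.6, -0.2]
finger_gap: 94.9
turn [ 0.001  0.001 -0.   ] shift [ 0.011 -0.002  0.971] tcp [466.3 322.8 189.7] F [-0.2 -0.6 -0.2] t 3.875
0.67 [271.992 197.19 ] [464.83193984 322.16046679  56.        ]
[[272.98048694 201.67406766]]
```

View pics/w2.png

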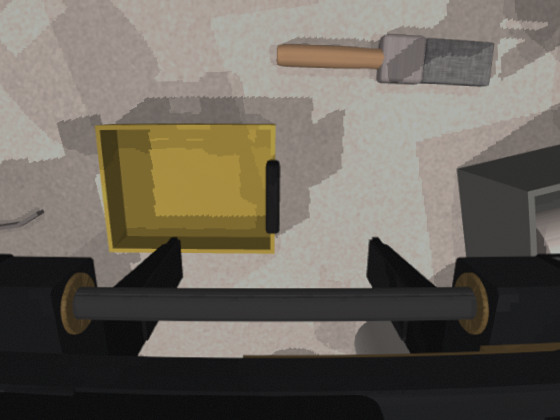

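The pan is square in the picture and the grip at (272,197) is where I predicted it. I go down and close with 20 N.

```bash
python3 -m handwheel '[0,0,0,0.01,0,0.3,-1,0,0,0,0.01,0,0.6,-1,0,0,0,0.01,0,0.85,-1,0,0,0,0.01,0,0.97,-1,0,0,0,0.01,0,0.97,-1,0,0,0,0.01,0,0.97,0,0,0,0,0.01,0,0.97,0.5,0,0,0,0.01,0,0.97,0.8,0,0,0,0.01,0,0.97,1,0,0,0,0.01,0,0.97,1,0,0,0,0.01,0,0.97,1,0,0,0,0.01,0,0.97,1]' 20
python3 -c "
from h import *
go([533.5,215,44],90);go([533.5,168,44],90)"
```

```text
time: 5.48
tcp_pos: [463.8, 323.0, 42.1]
orientation: [0.07, 0.998, 0.0, -0.0]
force: [-0.6, 0.4, 0.6]
finger_gap: 30.4
turn [ 0.    -0.    -0.044] shift [-0.56  -0.649 -0.013] tcp [463.8 323.   42.1] F [-0.6  0.4  0.6] t 5.475
turn [ 0.    -0.    -0.044] shift [-0.604 -0.959 -0.013] tcp [463.8 323.   42.1] F [-0.6  0.4  0.6] t 5.475
```

```bash
python3 -m handwheel '[0,0,0,0,0,0,1,0,0,0,0,0,0,1,0,0,0,0,0,0,1,0,0,0,0,0,0,1]' 20; python3 -c "
from h import *
go([533.5,168,44],90)"
```

```text
time: 5.98
tcp_pos: [463.7, 322.9, 42.1]
orientation: [0.07, 0.998, -0.0, -0.0]
force: [-1.8, -2.6, 1.5]
finger_gap: 12.0
turn [-0.    -0.    -0.044] shift [-0.604 -0.958 -0.012] tcp [463.7 322.9  42.1] F [-1.8 -2.6  1.5] t 5.975
```

```bash
python3 -m handwheel '[0,0,-0.01,-0.13,-0.08,0,1,0,0,-0.02,-0.26,-0.17,0,1,0,0,-0.035,-0.39,-0.26,0,1,0,0,-0.044,-0.52,-0.35,0,1,0,0,-0.044,-0.535,-0.45,0,1,0,0,-0.044,-0.545,-0.55,0,1,0,0,-0.044,-0.56,-0.65,0,1,0,0,-0.044,-0.575,-0.75,0,1,0,0,-0.044,-0.59,-0.85,0,1,0,0,-0.044,-0.604,-0.958,0,1,0,0,-0.044,-0.604,-0.958,0,1,0,0,-0.044,-0.604,-0.958,0,1]'
python3 - <<'E'
from h import *
go([533.5,168,44],90)
snap('wrist','w3.png');snap('side','side2.png')
a=cv2.imread('pics/side2.png');cv2.imwrite('pics/w3c.png',np.hstack([cv2.resize(cv2.imread('pics/w3.png'),(400,300)),cv2.resize(a[140:290,180:380],(400,300))]))
E
```

```text
time: 7.48
tcp_pos: [533.6, 167.9, 42.1]
orientation: [0.001, 1.0, -0.0, -0.0]
force: [-1.1, -2.4, -1.3]
finger_gap: 11.9
turn [-0. -0. -0.] shift [ 0.001  0.001 -0.012] tcp [533.6 167.9  42.1] F [-1.1 -2.4 -1.3] t 7.475
```

View pics/w3c.png

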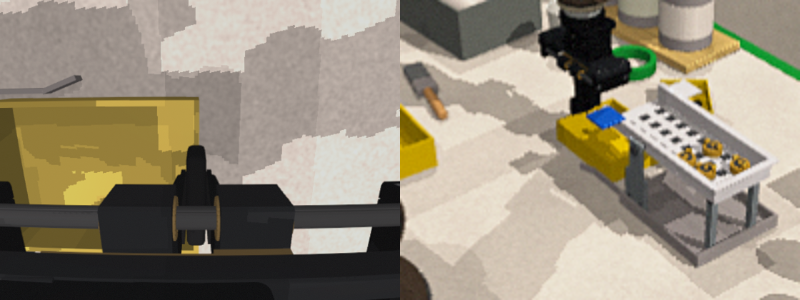

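The pan is between the guides and square (rim parallel to the guide in the left half). I let go, rise, turn a quarter, and then push its end wall with both open fingers.

```bash
python3 -m handwheel '[0,0,0,0,0,0,0.8,0,0,0,0,0,0,0.4,0,0,0,0,0,0,0,0,0,0,0,0,0,-0.5,0,0,0,0,0,0,-1,0,0,0,0,0,0,-1,0,0,0,0,0,0,-1,0,0,0,0,0,0,-1,0,0,0,0,0,-0.1,-1,0,0,0,0,0,-0.3,-1,0,0,0,0,0,-0.5,-1,0,0,0,0,0,-0.67,-1,0,0,0,0,0,-0.67,-1]'
python3 -c "
from h import *
print(ctrl.state()['q'],ctrl.state()['finger_gap'])
go([533.5,225,143],0);go([533.5,225,143],180)"
```

```text
time: 9.2
tcp_pos: [534.4, 168.3, 145.2]
orientation: [0.0, 1.0, 0.0, 0.002]
force: [0.3, 0.2, -0.7]
finger_gap: 95.0
[ 1.87235826e-01  4.80166299e-01  1.79873811e+00  1.30951058e-04
  8.58404555e-01 -1.38271075e+00] 94.97409413780937
turn [0.001 0.001 0.5  ] shift [0.006 0.378 0.015] tcp [534.4 168.3 145.2] F [ 0.3  0.2 -0.7] t 9.2
turn [-0.001  0.001 -0.5  ] shift [0.006 0.378 0.015] tcp [534.4 168.3 145.2] F [ 0.3  0.2 -0.7] t 9.2
```

```bash
python3 -m handwheel '[0,0,0.05,0,0.1,0,-1,0,0,0.1,0,0.25,0,-1,0,0,0.16,0,0.378,0,-1,0,0,0.22,0,0.378,0,-1,0,0,0.28,0,0.378,0,-1,0,0,0.33,0,0.378,0,-1,0,0,0.39,0,0.378,0,-1,0,0,0.45,0,0.378,0,-1,0,0,0.5,0,0.378,0,-1,0,0,0.5,0,0.378,0,-1,0,0,0.5,0,0.378,0,-1]'
python3 - <<'E'
from h import *
go([533.5,225,18],0)
snap('wrist','w4.png')
for n,z in dict(pan=0,pan_grip=56).items():
    for r in ctrl.place_of('wrist',n)[:2]:
        uv=np.array(r['point'])*[560,420];print(n,r['score'],uv,atz('wrist',uv,z))
E
```

```text
time: 10.58
tcp_pos: [533.5, 224.8, 142.4]
orientation: [0.706, 0.708, -0.0, -0.0]
force: [0.9, -0.2, 0.4]
finger_gap: 95.3
turn [-0.     0.     0.001] shift [0.001 0.    0.829] tcp [533.5 224.8 142.4] F [ 0.9 -0.2  0.4] t 10.575
pan 0.76 [275.408 328.188] [534.74963366  91.70348225   0.        ]
pan_grip 0.8 [273.504 281.988] [533.02866223 169.97757194  56.        ]
```

```bash
python3 -m handwheel '[0,0,0,0,0,0.3,-1,0,0,0,0,0,0.6,-1,0,0,0,0,0,0.83,-1,0,0,0,0,0,0.83,-1,0,0,0,-0.1,0,0.83,-1,0,0,0,-0.2,0,0.83,-1,0,0,0,-0.27,0,0.83,-1,0,0,0,-0.32,0,0.83,-1,0,0,0,-0.37,0,0.83,-1,0,0,0,-0.42,0,0.83,-1,0,0,0,-0.46,0,0.83,-1,0,0,0,-0.5,0,0.83,-1,0,0,0,-0.53,0,0.83,-1,0,0,0,-0.55,0,0.83,-1,0,0,0,-0.55,0,0.83,-1]'
python3 - <<'E'
from h import *
go([533.5,138,18],0)
snap('wrist','w5.png')
for n,z in dict(pan=0,pan_grip=56).items():
    for r in ctrl.place_of('wrist',n)[:2]:
        uv=np.array(r['point'])*[560,420];print(n,r['score'],uv,atz('wrist',uv,z))
E
```

```text
time: 12.6
tcp_pos: [534.2, 142.3, 18.9]
orientation: [0.708, 0.707, 0.001, 0.0]
force: [1.1, 2.8, 2.4]
finger_gap: 94.9
turn [ 0.001 -0.    -0.   ] shift [-0.029 -0.005  0.006] tcp [534.2 142.3  18.9] F [1.1 2.8 2.4] t 12.6
pan_grip 0.9 [276.808 324.702] [534.97630302 129.20459284  56.        ]
```

```bash
for i in 1; do python3 -m handwheel '[0,0,0,-0.01,0,0,-1,0,0,0,-0.02,0,0,-1,0,0,0,-0.02,0,0,-1]'|grep -E 'tcp|force'; python3 -m handwheel '[0,0,0,-0.01,0,0,-1,0,0,0,-0.01,0,0,-1]'|grep -E 'tcp|force';done
```

```text
tcp_pos: [533.8, 139.5, 18.4]
force: [0.2, 5.0, 5.0]
tcp_pos: [533.8, 138.1, 18.4]
force: [1.0, 5.2, 3.8]
```

```bash
python3 -m handwheel '[0,0,0,-0.007,0,0,-1,0,0,0,-0.007,0,0,-1]'|grep -E 'tcp|force'; python3 -m handwheel '[0,0,0,-0.007,0,0,-1,0,0,0,-0.007,0,0,-1]'|grep -E 'tcp|force'
```

```text
tcp_pos: [533.7, 137.0, 18.4]
force: [0.3, 5.5, 4.9]
tcp_pos: [533.7, 136.0, 18.4]
force: [1.1, 5.5, 5.1]
```

```bash
python3 -c "
from h import *
snap('wrist','w6.png');snap('side','side3.png')
for r in ctrl.place_of('wrist','pan_grip')[:2]:
    uv=np.array(r['point'])*[560,420];print(r['score'],uv,atz('wrist',uv,56))
a=cv2.imread('pics/side3.png')[140:290,180:380];cv2.imwrite('pics/s3c.png',np.hstack([cv2.resize(cv2.imread('pics/w6.png'),(400,300)),cv2.resize(a,(400,300),interpolation=2)]))"
```

```text
0.62 [273.224 322.518] [533.28426973 124.00620134  56.        ]
```

View pics/s3c.png

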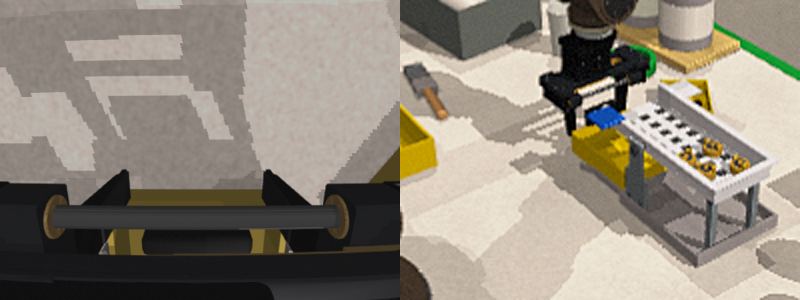

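The pan is square, both fingers bear on the end wall, and the grip is at about y=124-126. The force is still only sliding friction, so I keep on in 1 mm steps until it rises.

```bash
python3 -m handwheel '[0,0,0,-0.007,0,0,-1,0,0,0,-0.007,0,0,-1]'|grep -E 'tcp|force'; python3 -m handwheel '[0,0,0,-0.007,0,0,-1,0,0,0,-0.007,0,0,-1]'|grep -E 'tcp|force'
```

```text
tcp_pos: [533.7, 135.0, 18.4]
force: [-0.1, 5.8, 3.9]
tcp_pos: [533.7, 134.3, 18.4]
force: [0.5, 9.3, 4.0]
```

```bash
python3 -m handwheel '[0,0,0,-0.007,0,0,-1,0,0,0,-0.007,0,0,-1]'|grep -E 'tcp|force'
```

```text
tcp_pos: [533.8, 134.2, 18.4]
force: [0.5, 18.0, 3.8]
```

Contact with the stand: the force rose to 18 N with no more motion. Now I back off, rise and shut the fingers.

```bash
python3 -m handwheel '[0,0,0,0.03,0,0,-1,0,0,0,0.1,0,0,-1,0,0,0,0.25,0,0,-1,0,0,0,0.4,0,0,-1,0,0,0,0.4,0,-0.3,-1,0,0,0,0.4,0,-0.7,-1,0,0,0,0.4,0,-1,-1,0,0,0,0.4,0,-1,1,0,0,0,0.4,0,-1,1]' 20
python3 - <<'E'
from h import *
go([459.5,9,230],0)
snap('wrist','w7.png')
for n,z in dict(pan=0,pan_grip=56).items():
    for r in ctrl.place_of('wrist',n)[:2]:
        uv=np.array(r['point'])*[560,420];print(n,r['score'],uv,atz('wrist',uv,z))
E
```

```text
time: 15.9
tcp_pos: [533.1, 192.6, 167.5]
orientation: [0.707, 0.707, -0.0, -0.0]
force: [0.3, -0.2, -0.3]
finger_gap: 80.7
turn [-0.  0. -0.] shift [-1.224 -0.49  -0.416] tcp [533.1 192.6 167.5] F [ 0.3 -0.2 -0.3] t 15.9
pan 0.83 [278.208 324.702] [ 5.36561612e+02  4.75801082e+01 -5.68434189e-14]
pan 0.75 [448.616 269.388] [712.61731993 110.50744041   0.        ]
pan_grip 0.57 [277.816 287.49 ] [535.78890734 120.36552716  56.        ]
```

The pan is at (536,47.6) against its home at (533.5,47). Now to above the thumb pad.

```bash
python3 -m handwheel '[0,0,0,-0.1,-0.1,-0.35,1,0,0,0,-0.4,-0.25,-0.42,1,0,0,0,-0.7,-0.49,-0.42,1,0,0,0,-1,-0.49,-0.42,1,0,0,0,-1,-0.49,-0.42,1,0,0,0,-1,-0.49,-0.42,1,0,0,0,-1,-0.49,-0.42,1]' >/dev/null
python3 - <<'E'
from h import *
go([459.5,9,155],0)
snap('wrist','w8.png')
for r in ctrl.place_of('wrist','thumb_pad')[:2]:
    uv=np.array(r['point'])*[560,420];print(r['score'],uv,atz('wrist',uv,140))
print(proj('wrist',[[459.5,7,140]]),ctrl.state()['q'],ctrl.state()['finger_gap'])
E
```

```text
turn [-0. -0.  0.] shift [-0.23  -0.003  0.505] tcp [460.   43.5 230.7] F [-0.   0.6 -0.1] t 16.925
0.68 [278.208 261.786] [463.05479314   3.852715   140.        ]
[[273.65547247 258.04691232]] [-4.90080959e-02  2.40011825e-01  1.91918572e+00  1.43949483e-04
  9.82966264e-01 -4.94217379e-02] 0.7327521610122347
```

View pics/w8.png

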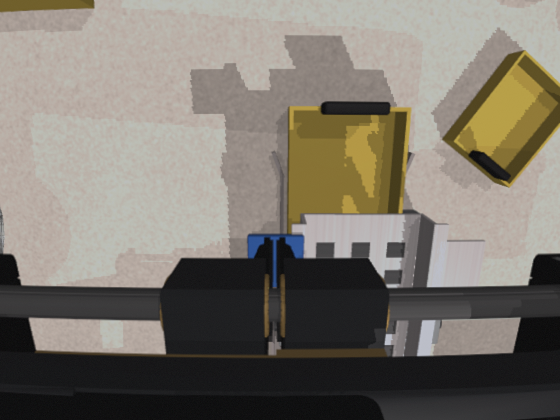

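The pan sits square in the guides ((290,107)-(410,215)) and the shut fingers are centred over the blue pad (248–304). I go down to 5 mm above it.

```bash
python3 -m handwheel '[0,0,0,-0.12,0,0.1,1,0,0,0,-0.23,0,0.25,1,0,0,0,-0.23,0,0.4,1,0,0,0,-0.23,0,0.505,1,0,0,0,-0.23,0,0.54,1,0,0,0,-0.23,0,0.57,1,0,0,0,-0.23,0,0.57,1,0,0,0,-0.23,0,0.57,1]'
python3 -m handwheel '[0,0,0,0,0,0.015,1,0,0,0,0,0,0.03,1,0,0,0,0,0,0.045,1,0,0,0,0,0,0.06,1,0,0,0,0,0,0.075,1,0,0,0,0,0,0.075,1]'
```

```text
time: 18.02
tcp_pos: [460.1, 8.2, 146.0]
orientation: [0.707, 0.707, 0.0, 0.0]
force: [-0.3, 0.1, -0.1]
finger_gap: 1.0
time: 18.77
tcp_pos: [460.0, 8.8, 134.7]
orientation: [0.708, 0.707, 0.001, -0.0]
force: [-1.1, 7.7, 8.5]
finger_gap: 0.8
```

The sideways 7.7 N is friction, because the pad swings towards +y as it tilts. I follow its arc from here on.

```bash
python3 -m handwheel '[0,0,0,0.008,0,0,1,0,0,0,0.013,0,0,1,0,0,0,0.013,0,0,1]'
python3 -m handwheel '[0,0,0,0.004,0,0.013,1,0,0,0,0.008,0,0.027,1,0,0,0,0.012,0,0.04,1,0,0,0,0.013,0,0.05,1,0,0,0,0.013,0,0.05,1]'
```

```text
time: 19.15
tcp_pos: [460.2, 9.8, 134.7]
orientation: [0.707, 0.707, 0.0, 0.001]
force: [-0.4, -2.9, 5.4]
finger_gap: 0.6
time: 19.77
tcp_pos: [460.3, 11.8, 127.2]
orientation: [0.707, 0.707, 0.0, 0.001]
force: [-1.2, -2.2, 6.8]
finger_gap: 0.7
```

```bash
python3 -m handwheel '[0,0,0,0.002,0,0.01,1,0,0,0,0.004,0,0.02,1,0,0,0,0.005,0,0.033,1,0,0,0,0.005,0,0.033,1]'
python3 -m handwheel '[0,0,0,0.001,0,0.007,1,0,0,0,0.001,0,0.007,1]'
```

```text
time: 20.27
tcp_pos: [460.3, 12.5, 122.2]
orientation: [0.707, 0.707, 0.0, 0.001]
force: [-0.7, -1.6, 6.4]
finger_gap: 0.2
time: 20.52
tcp_pos: [460.3, 12.6, 121.2]
orientation: [0.707, 0.707, 0.0, 0.001]
force: [-0.6, -3.7, 7.2]
finger_gap: 0.2
```

```bash
for k in a; do python3 -m handwheel '[0,0,0,0.001,0,0.007,1,0,0,0,0.001,0,0.007,1]'|grep -E 'tcp|force'; python3 -m handwheel '[0,0,0,0,0,0.007,1,0,0,0,0,0,0.007,1]'|grep -E 'tcp|force';done
```

```text
tcp_pos: [460.3, 12.8, 120.2]
force: [-1.1, -2.6, 7.1]
tcp_pos: [460.3, 12.8, 119.1]
force: [-0.8, -3.2, 7.3]
```

```bash
python3 -m handwheel '[0,0,0,0.001,0,0.007,1,0,0,0,0.001,0,0.007,1]'|grep -E 'tcp|force'; python3 -m handwheel '[0,0,0,0,0,0.003,1,0,0,0,0,0,0.003,1]'|grep -E 'tcp|force'
```

```text
tcp_pos: [460.3, 13.0, 118.1]
force: [-1.8, -2.3, 7.9]
tcp_pos: [460.3, 13.0, 117.7]
force: [-1.2, -2.3, 7.3]
```

```bash
python3 -m handwheel '[0,0,0,0,0,0.007,1,0,0,0,0,0,0.007,1]'|grep -E 'tcp|force'; python3 -m handwheel '[0,0,0,0,0,0.006,1,0,0,0,0,0,0.006,1]'|grep -E 'tcp|force'
```

```text
tcp_pos: [460.3, 13.0, 116.6]
force: [-0.9, -2.1, 8.2]
tcp_pos: [460.3, 13.0, 115.7]
force: [-1.8, -1.8, 7.6]
```

```bash
python3 -m handwheel '[0,0,0,0,0,0.007,1,0,0,0,0,0,0.007,1]'|grep -E 'tcp|force'; python3 -m handwheel '[0,0,0,0,0,0.003,1,0,0,0,0,0,0.003,1]'|grep -E 'tcp|force'
```

```text
tcp_pos: [460.4, 13.0, 114.6]
force: [-1.1, -2.0, 6.4]
tcp_pos: [460.3, 13.0, 114.1]
force: [-0.6, -2.1, 5.9]
```

```bash
python3 -m handwheel '[0,0,0,0,0,0.007,1,0,0,0,0,0,0.007,1]'|grep -E 'tcp|force'; python3 -m handwheel '[0,0,0,0,0,0.007,1,0,0,0,0,0,0.007,1]'|grep -E 'tcp|force'
```

```text
tcp_pos: [460.3, 13.1, 113.0]
force: [-0.6, -1.1, 5.3]
tcp_pos: [460.3, 13.1, 111.9]
force: [-0.1, -2.7, 6.6]
```

```bash
python3 -m handwheel '[0,0,0,0,0,0.007,1,0,0,0,0,0,0.007,1]'|grep -E 'tcp|force'; python3 -m handwheel '[0,0,0,0,0,0.003,1,0,0,0,0,0,0.003,1]'|grep -E 'tcp|force'
```

```text
tcp_pos: [460.3, 13.1, 110.9]
force: [0.2, -0.8, 6.8]
tcp_pos: [460.3, 13.1, 110.5]
force: [-0.9, -2.1, 6.7]
```

```bash
python3 -m handwheel '[0,0,0,0,0,0.007,1,0,0,0,0,0,0.007,1]'|grep -E 'tcp|force'; python3 -m handwheel '[0,0,0,0,0,0.007,1,0,0,0,0,0,0.007,1]'|grep -E 'tcp|force'
```

```text
tcp_pos: [460.3, 13.1, 109.4]
force: [-0.2, -0.9, 6.2]
tcp_pos: [460.3, 13.1, 108.4]
force: [-0.1, -0.7, 6.2]
```

```bash
python3 -m handwheel '[0,0,0,0,0,0.007,1,0,0,0,0,0,0.007,1]'|grep -E 'tcp|force'; python3 -m handwheel '[0,0,0,0,0,0.003,1,0,0,0,0,0,0.003,1]'|grep -E 'tcp|force'
```

```text
tcp_pos: [460.4, 13.2, 107.3]
force: [0.0, -0.8, 6.1]
tcp_pos: [460.3, 13.2, 106.9]
force: [-0.7, -1.6, 6.6]
```

```bash
python3 -m handwheel '[0,0,0,-0.001,0,0.007,1,0,0,0,-0.001,0,0.007,1]'|grep -E 'tcp|force'; python3 -m handwheel '[0,0,0,-0.001,0,0.007,1,0,0,0,-0.001,0,0.007,1]'|grep -E 'tcp|force'
```

```text
tcp_pos: [460.3, 13.0, 105.9]
force: [-0.3, -1.2, 6.1]
tcp_pos: [460.4, 12.9, 104.9]
force: [0.2, -0.8, 9.3]
```

```bash
python3 -m handwheel '[0,0,0,-0.001,0,0.007,1,0,0,0,-0.001,0,0.007,1]'|grep -E 'tcp|force'; python3 -m handwheel '[0,0,0,0,0,0.003,1,0,0,0,0,0,0.003,1]'|grep -E 'tcp|force'
```

```text
tcp_pos: [460.4, 12.7, 104.2]
force: [-2.4, -1.5, 14.0]
tcp_pos: [460.5, 12.7, 104.0]
force: [-3.1, -0.0, 16.8]
```

On the stop bolt at 16.8 N, which is a little over the 15 N target. I ease back about 0.6 mm and hold.

```bash
python3 -m handwheel '[0,0,0,0,0,-0.004,1,0,0,0,0,0,-0.004,1,0,0,0,0,0,-0.004,1,0,0,0,0,0,-0.004,1,0,0,0,0,0,-0.004,1,0,0,0,0,0,-0.004,1]'
python3 - <<'E'
from h import *
snap('scene','sc2.png');snap('side','sd4.png')
for c in('scene','side'):
  for r in ctrl.place_of(c,'cap0')[:6]:
    uv=np.array(r['point'])*[560,420];print(c,round(r['score'],2),uv.round(),atz(c,uv,8).round(),atz(c,uv,115).round())
a=cv2.imread('pics/sd4.png')[150:285,220:400];b=cv2.imread('pics/sc2.png')[180:300,190:350]
cv2.imwrite('pics/c4.png',np.hstack([cv2.resize(b,(400,300),interpolation=2),cv2.resize(a,(400,300),interpolation=2)]))
E
```

```text
time: 26.28
tcp_pos: [460.4, 12.7, 104.3]
orientation: [0.707, 0.707, 0.0, 0.001]
force: [-1.1, -0.6, 13.1]
finger_gap: 0.8
scene 0.45 [315. 239.] [493. 104.   8.] [572.  90. 115.]
scene 0.41 [302. 245.] [516.  61.   8.] [592.  51. 115.]
scene 0.39 [316. 248.] [528. 102.   8.] [603.  88. 115.]
side 0.4 [285. 216.] [516.  67.   8.] [429. -56. 115.]
side 0.4 [277. 212.] [510. 102.   8.] [423. -25. 115.]
```

View pics/c4.png

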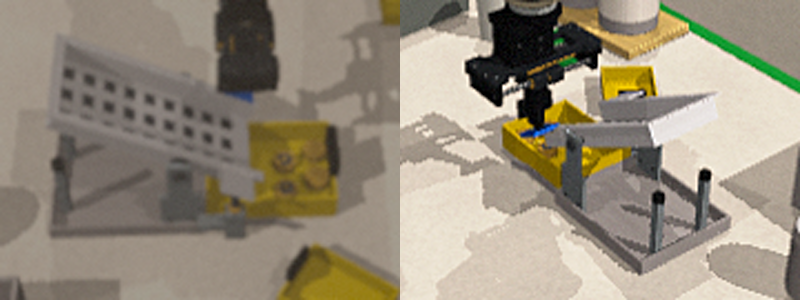

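The tray floor is empty in the scene half. The pan shows four caps, at about (283,160), (312,152), (283,186) and (315,178). I hold 13 N, then ease up along the same arc.

```bash
python3 -m handwheel '[0,0,0,0.001,0,-0.015,1,0,0,0,0.003,0,-0.03,1,0,0,0,0.003,0,-0.045,1,0,0,0,0.003,0,-0.06,1,0,0,0,0.002,0,-0.075,1,0,0,0,0.002,0,-0.09,1,0,0,0,0.001,0,-0.105,1,0,0,0,-0.001,0,-0.12,1,0,0,0,-0.003,0,-0.135,1,0,0,0,-0.006,0,-0.15,1,0,0,0,-0.009,0,-0.165,1,0,0,0,-0.012,0,-0.18,1,0,0,0,-0.016,0,-0.195,1,0,0,0,-0.019,0,-0.205,1,0,0,0,-0.019,0,-0.205,1]'
python3 -m handwheel '[0,0,0,-0.003,0,-0.008,1,0,0,0,-0.006,0,-0.016,1,0,0,0,-0.009,0,-0.024,1,0,0,0,-0.012,0,-0.032,1,0,0,0,-0.012,0,-0.04,1,0,0,0,-0.012,0,-0.05,1,0,0,0,-0.012,0,-0.06,1,0,0,0,-0.012,0,-0.07,1,0,0,0,-0.012,0,-0.07,1]'
```

```text
time: 28.35
tcp_pos: [460.3, 10.3, 134.7]
orientation: [0.708, 0.707, 0.001, 0.0]
force: [0.2, 3.5, 5.4]
finger_gap: 0.5
time: 29.48
tcp_pos: [459.9, 8.1, 144.9]
orientation: [0.707, 0.707, 0.0, 0.0]
force: [-0.3, 0.4, -0.1]
finger_gap: 0.3
```

The fingers are free of the pad. I rise clear and check from above.

```bash
python3 -m handwheel '[0,0,0,0,0,-0.1,1,0,0,0,0,0,-0.4,1,0,0,0,0,0,-0.7,1,0,0,0,0.3,0,-0.8,1,0,0,0,0.6,0,-0.8,1,0,0,0,0.9,0,-0.8,1,0,0,0,0.9,0,-0.8,1,0,0,0,0.9,0,-0.8,1]'
python3 - <<'E'
from h import *
snap('wrist','w9.png');snap('side','sd5.png');c='wrist'
for n,z in dict(pan=0,pan_grip=56,thumb_pad=140,cap0=8).items():
    for r in ctrl.place_of(c,n)[:6]:
        uv=np.array(r['point'])*[560,420];print(n,round(r['score'],2),uv.round(),atz(c,uv,z).round())
a=cv2.imread('pics/sd5.png')[150:285,220:400]
cv2.imwrite('pics/c5.png',np.hstack([cv2.resize(cv2.imread('pics/w9.png'),(400,300)),cv2.resize(a,(400,300),interpolation=2)]))
E
```

```text
time: 30.48
tcp_pos: [459.9, 142.9, 264.7]
orientation: [0.707, 0.707, -0.0, -0.0]
force: [-0.3, -0.6, -0.8]
finger_gap: 0.2
pan 0.64 [477. 197.] [717. 114.   0.]
pan 0.57 [333. 252.] [536.  42.   0.]
pan_grip 0.88 [341. 199.] [533. 125.  56.]
pan_grip 0.66 [458. 243.] [670.  74.  56.]
pan_grip 0.38 [349. 210.] [543. 112.  56.]
thumb_pad 0.59 [275. 344.] [461.   4. 140.]
cap0 0.73 [321. 236.] [519.  66.   8.]
cap0 0.71 [353. 235.] [559.  68.   8.]
cap0 0.66 [347. 209.] [549. 101.   8.]
cap0 0.56 [307. 211.] [500.  99.   8.]
cap0 0.33 [275. 344.] [460. -91.   8.]
```

View pics/c5.png

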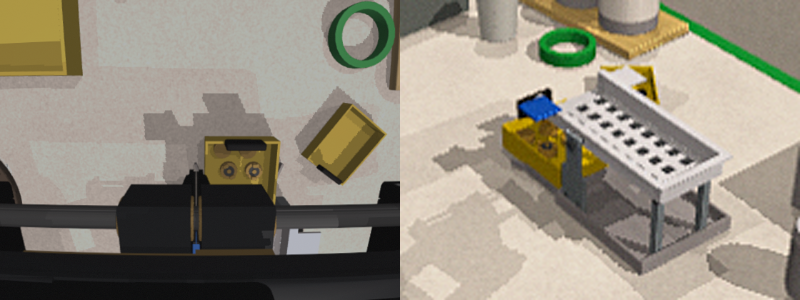

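The tray is level and empty. Four caps lie in the pan at (519,66), (559,68), (549,101) and (500,99), and the pan grip is at (533,125), exactly home. I hand the job in.

```bash
python3 -c "
from station import ctrl
print(ctrl.job_done(), ctrl.state()['time'])"
```

```text
the job is handed in; nothing more can be done
the job is handed in; nothing more can be done
```

The job is done and handed in at about 31 s; no verdict was reported.

- **Pan:** I slid the middle-sized pan into the guides by its grip and let go. I then pushed its end wall with both open fingers until it met the stand, where the force rose to 18 N with no further motion.
- **Tray:** I pressed the thumb pad down along its arc to the stop bolt, eased off to hold about 13 N, and brought the tray slowly back up to level.
- **Last checks:** The pan grip measured (533, 125) mm, which is its home position. Four caps were seen and located inside the pan, the tray was empty and looked level, and the tool force was back to about zero.
- **What disagreed:**
  - The press briefly reached 16.8 N on the stop, over the 15 N asked for but under the 20 N limit.
  - Early in the press, friction added about 8 N sideways (about 11.5 N in all) until I followed the pad's arc.
  - One detection put the pan centre 5 mm closer to the stand than the grip did. I trusted the grip, because the tray hides part of the pan.
- **Bystanders:** I did not re-measure them. The arm's path kept clear of them.

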